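Stand the spare clay tin on end and file it in the tray's empty bay

TASK

One flat rectangular aluminium tin lies on the mat: stand it up on one of its short thin ends on the mat and let go so that it stands by itself, then take it again from above across its thin way and set it, still upright, down on the floor of the one empty bay of the four-bay grey tray. Do not drop it, and leave the tins already in the tray and everything else where they are.

Things in the scene. Friction and masses are not known exactly. Their poses are not given: they have to be found in the camera images.
- tin: The spare: rectangular flat aluminium tin (closed, about 130 g) lying flat on the mat, 66 mm wide (its x axis), 80 mm long (its y axis), 30 mm thick (its z axis). Origin at the centre of its volume. It is to end up standing on one of its thin 66 x 30 mm ends (either one), i.e. its y axis vertical, 80 mm tall.
- tray: Fixed grey plastic tray lying on the mat, four open bays in one row along its y axis; 334 mm long (y), 52 mm deep (x); origin at the centre of its underside. Bay floors 6 mm above the underside, bay pitch 82 mm. Long walls and dividers 6 mm thick, 26 mm high; the two end walls 50 mm high (all above the underside).
- bay0 (a point): Centre of the floor of bay 0 of the tray (bays numbered along the tray's +y); axes as the tray's. The bay is 76 mm long (y) and 40 mm deep (x) inside; a tin stands in it with its 66 mm width along y and its 30 mm thickness along x. A seated upright tin has its centre 40 mm above this point.
- bay1 (a point): Centre of the floor of bay 1 of the tray (bays numbered along the tray's +y); axes as the tray's. The bay is 76 mm long (y) and 40 mm deep (x) inside; a tin stands in it with its 66 mm width along y and its 30 mm thickness along x. A seated upright tin has its centre 40 mm above this point.
- bay2 (a point): Centre of the floor of bay 2 of the tray (bays numbered along the tray's +y); axes as the tray's. The bay is 76 mm long (y) and 40 mm deep (x) inside; a tin stands in it with its 66 mm width along y and its 30 mm thickness along x. A seated upright tin has its centre 40 mm above this point.
- bay3 (a point): Centre of the floor of bay 3 of the tray (bays numbered along the tray's +y); axes as the tray's. The bay is 76 mm long (y) and 40 mm deep (x) inside; a tin stands in it with its 66 mm width along y and its 30 mm thickness along x. A seated upright tin has its centre 40 mm above this point.
- tin_a: One of three tins of the same make as the spare, already standing upright in a bay of the tray (which bay varies; one bay is left empty). 80 mm high, 66 mm along the tray's y, 30 mm along the tray's x. Origin at the centre of its underside.
- tin_b: One of three tins of the same make as the spare, already standing upright in a bay of the tray (which bay varies; one bay is left empty). 80 mm high, 66 mm along the tray's y, 30 mm along the tray's x. Origin at the centre of its underside.
- tin_c: One of three tins of the same make as the spare, already standing upright in a bay of the tray (which bay varies; one bay is left empty). 80 mm high, 66 mm along the tray's y, 30 mm along the tray's x. Origin at the centre of its underside.
- clay_case: Bystander: red plastic clay bar case lying flat, 118 x 86 x 36 mm high. Origin at the centre of its underside.
- wax_tin: Bystander: round aluminium tin, diameter 84 mm, 32 mm high. Origin at the centre of its underside.
- spray_tip: Bystander: stainless spray tip standing on its base, diameter 26 mm, 40 mm high. Origin at the centre of its underside.
- brush: Bystander: bamboo-handled brush lying down, 200 mm long (from -125 to +75 mm along its x axis), 34 mm wide, 18 mm high. Origin under the middle part.
- bottle: Bystander: white bottle, diameter 64 mm, 170 mm high, standing. Origin at the centre of its underside.
- pad_block: Bystander: black rubber sanding block, 100 x 60 x 35 mm high. Origin at the centre of its underside.
- mat: Fixed ribbed black rubber mat covering the middle of the cart, 620 x 1060 mm, its top 4 mm above the work surface (z = 0.004). Origin under its centre.

How it is judged:
By the outcome, as a careful person would: the job done as asked, in the order asked, and still so for the second after the job is handed in, with the robot touching nothing.
It also fails if it takes over 61 s, if anything falls off the work surface, if the arm or the gripper's body presses on something with over 40 N, if the wrist force passes 120 N, or if a joint passes its speed limit or range.

ROBOT

A 7-joint arm with a two-finger parallel gripper is mounted at the origin on the work surface. World frame = base frame: x ahead of the robot, y to its left, z up, the work surface at z = 0. Lengths are in m, angles in rad, forces in N, time in s.
With the tool pointing down it reaches from about 0.35 to 0.9 m from the base axis. Payload 8.1 kg.
Tool frame: the origin (TCP) lies midway between the tips of the shut fingers; the grasp point (between the pads) lies 19 mm behind it; z points along the fingers, y is the line along which they close (so a half turn about z gives the same grasp; the last joint's range is limited). The gripper opens to 92 mm and grips with 3 to 60 N. Pads are 19 mm wide; open, the fingers measure 130 mm over their backs; the gripper's body (75 mm by 190 mm) begins 47 mm behind the grasp point.
Start: joints at [-1.314, 0.434, 0.025, 1.573, -0.012, 1.134, -0.075], TCP at [0.22, 0.585, 0.227] pointing down, gripper open.
Joint ranges: [-2.62, 2.62], [-0.44, 2.09], [-1.27, 1.32], [0.08, 2.57], [-1.32, 4.46], [0.12, 2], [-2.74, 2.74]. Speed limits (rad/s): [2.22, 2.22, 3.01, 3.01, 3.14, 3.14, 3.14].

INTERFACE

Orientations are given as a rotation vector (axis times angle).
In Python, from cell import observe, cams, job gives the robot as it stands. The module is installed in compiled form; this text tells all that it offers.
- The arm moves only by the tool step_arm, never from a script. Its argument "steps" is a list of rows, each a list of 6 numbers: the shift along the world's x, y, z in mm, then the turn, a rotation vector about the world's x, y, z in rad. In form: [[dx, dy, dz, rx, ry, rz], ...]. A call has 1 to 20 rows; each row shifts and turns the commanded pose from where the row before left it; what a row does not reach is not made up. A row lasts 1/12 s, in which the tool goes at most 41.7 mm and 7.16 degrees, less where a joint would pass 70% of its speed; a pose out of reach is approached as far as the arm can. A call with a gripper value outside its range is refused whole. "gripper" is the opening, from 0 (shut) to 1 (fully open), set as the call begins (left out, the last holds). The fingers move at their own pace and stop on an object; "force" is the grip in N (left out, the last holds). Time passes only in rows, so rows that do not move let the fingers close. It gives the time, the measured TCP pose, the force, the opening and the grip force at its end, in the units of the state.
- observe(): the state, without advancing time (a new reading comes with each control period).
- cams.get_image(name): name is "side" or "top" or "wrist"; returns the picture (480x640x3 uint8, red, green, blue); there is no depth.
- cams.get_calibration(name): a dict with "fov_y" (degrees; the focal length in pixels is half the picture's height over the tangent of half this angle, whatever the lens; pixels are square), "cx", "cy" (the principal point, pixels), "dist_coeffs" ([k1, k2, p1, p2, k3] as OpenCV has them; the pictures are not rectified), "world_to_cam" (4x4, takes a point from world to camera coordinates). Camera axes: x right, y up, looking along -z (the intrinsics and any distortion apply to the point x, -y, -z); pixel columns grow to the right and rows downward; lengths in m; the calibration is good to about 2 mm. A picture is of the moment at which its call begins: read the wrist's pose just before it. get_calibration takes no time and is no camera call; for the wrist camera it gives the pose at the moment of the call.
- job.sign_off(): hands the job in; it is judged then, once.
The state is a dict: "clock": time; "joints": joint angles; "dq": joint speeds; "joint_efforts": joint torques, N m; "position": TCP position; "ee_rot": TCP orientation; "force": force on the tool from outside, world axes, zero at the start; "ft_torque": the same for the moment, N m; "width": opening from 0.0 (shut) to 1.0 (fully open); "gripper_force": force on a finger pad.
Only numpy, scipy, OpenCV 4.12 (cv2) and the standard library are available. Lean on these libraries where they do the work, as an engineer would, in place of code of your own. Each camera call takes 0.05 s, during which the arm holds its last target. There are 200 camera calls.

## Working session

There is one attempt and no reset: what is moved stays moved. The work goes in short steps, Python scripts to look and compute and a tool call to move; the robot and the scene stay as the last step left them, time stands still between calls to the robot, and variables do not carry over. Pictures are saved under pics/ and viewed, at most 13 in all, crops included, and the job is handed in when it is done.

Besides the shell and the picture viewer there is one more tool, called after "Emit:" as name(argument=value, ...), one argument or row to a line, values as JSON. step_arm: Moves the arm, as the interface text tells. Its arguments: {"type":"object","properties":{"steps":{"type":"array","items":{"type":"array","items":{"type":"number"}}},"gripper":{"type":"number"},"force":{"type":"number"}},"required":["steps"]}

```bash
mkdir -p pics; cat > h.py <<'E'
import numpy as np, cv2
from cell import observe, cams, job
def K(c):
    f=240/np.tan(np.radians(c['fov_y']/2)); return np.array([[f,0,c['cx']],[0,f,c['cy']],[0,0,1.]])
def ray(c,px):
    u=cv2.undistortPoints(np.array(px,float).reshape(-1,1,2),K(c),np.array(c['dist_coeffs'],float)).reshape(-1,2)
    d=np.c_[u[:,0],-u[:,1],-np.ones(len(u))]; W=np.array(c['world_to_cam']); R,t=W[:3,:3],W[:3,3]
    return -R.T@t, d@R
def plane(c,px,z):
    o,d=ray(c,px); return o+d*((z-o[2])/d[:,2])[:,None]
def proj(c,P):
    W=np.array(c['world_to_cam']); p=np.atleast_2d(P)@W[:3,:3].T+W[:3,3]; p=p*[1,-1,-1]
    return cv2.projectPoints(p,np.zeros(3),np.zeros(3),K(c),np.array(c['dist_coeffs'],float))[0].reshape(-1,2)
def snap(n,f):
    c=cams.get_calibration(n); im=cams.get_image(n); cv2.imwrite('pics/'+f,im[:,:,::-1]); return c,im
E
python3 - <<'E'
from h import *
print(observe())
for n in('top','side','wrist'):
    c,im=snap(n,n+'0.png'); print(n,c['fov_y'],c['dist_coeffs'],ray(c,[[320,240]]))
E
```

```text
{'clock': 0.0, 'joints': array([-1.31361568,  0.43520914,  0.02498656,  1.57409081, -0.01157676,
        1.13397513, -0.07509511]), 'dq': array([-1.79698549e-03, -1.25210336e-03,  3.79887804e-06, -1.27318425e-03,
        5.99537417e-04,  4.38926298e-04, -2.74247283e-04]), 'joint_efforts': array([ 1.05096733e-03, -6.67829990e+01,  9.85040590e-01, -3.14458752e+01,
       -6.07070443e-02,  4.26604156e-02,  1.38441551e-04]), 'position': array([0.21993489, 0.58449109, 0.22595616]), 'ee_rot': array([-5.62183228e-01, -3.09076991e+00,  2.40953618e-03]), 'force': array([-0.28134469, -0.26936327,  1.05332674]), 'ft_torque': array([-0.01658141, -0.01072105, -0.01271003]), 'gripper_force': 0.0, 'width': 0.9997163456628708}
top 55.38212722060661 [-0.08005982  0.          0.          0.          0.        ] (array([ 0.43250434, -0.02788253,  0.8435572 ]), array([[ 0.16361064, -0.00397533, -0.98654077]]))
side 53.060517954092695 [-0.08010861  0.          0.          0.          0.        ] (array([0.42209635, 0.83133073, 0.52479808]), array([[ 0.14502621, -0.84773596, -0.51069365]]))
wrist 62.08913844891369 [0.0014099 0.        0.        0.        0.       ] (array([0.15018138, 0.61038575, 0.38402464]), array([[ 0.26990266, -0.09190023, -0.95858288]]))
```

View pics/top0.png

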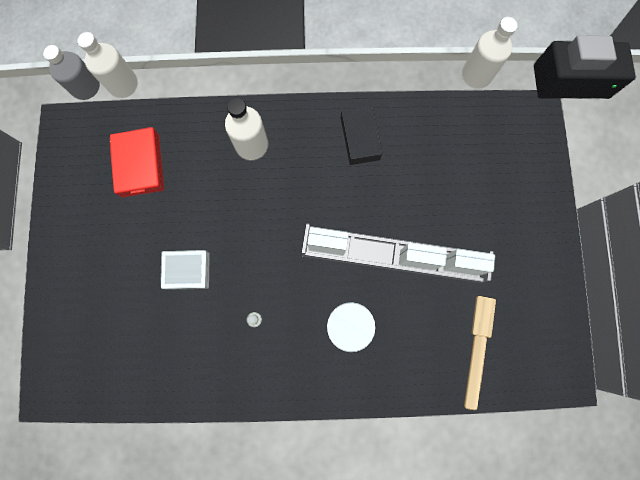

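View pics/side0.png

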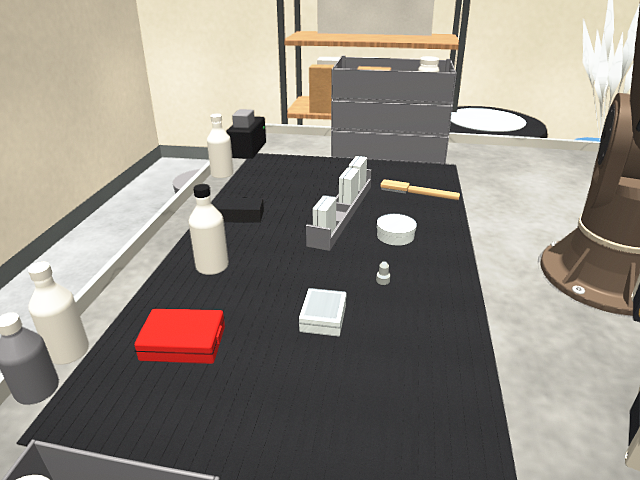

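The top view shows the spare tin at about (185,270), the tray from (303,225) to (495,280) with its empty bay at about (372,250), and the spray tip at (254,320). Side view: tin at about (323,312). Next I measure them.

```bash
python3 - <<'E'
from h import *
im=cv2.imread('pics/top0.png'); s=cv2.imread('pics/side0.png')
a=cv2.resize(im[240:300,150:220],None,fx=5.5,fy=5.5,interpolation=cv2.INTER_CUBIC)
b=cv2.resize(im[215:290,295:505],None,fx=3.7,fy=3.7,interpolation=cv2.INTER_CUBIC)
d=cv2.resize(s[280:340,290:360],None,fx=5.5,fy=4.6,interpolation=cv2.INTER_CUBIC)
o=np.zeros((600,790,3),np.uint8); o[:330,:385]=a; o[:276,390:775]=d[:276]; o[330:330+270,:777]=b[:270,:777]
cv2.imwrite('pics/z.png',o)
for n,i,x0,y0,x1,y1 in(('top',im,150,240,220,300),('side',s,290,280,360,340)):
    c=cams.get_calibration(n)
    m=(i[y0:y1,x0:x1].min(2)>90).astype(np.uint8)
    k=max(cv2.findContours(m,0,2)[0],key=cv2.contourArea).reshape(-1,2)+[x0,y0]
    r=cv2.minAreaRect(plane(c,k,0.034)[:,:2].astype(np.float32)*1000); print(n,r)
E
```

```text
top ((521.3033447265625, 212.6174774169922), (88.26497650146484, 68.211669921875), 88.67040252685547)
side ((520.9296875, 233.39466857910156), (112.92831420898438, 69.35332489013672), 89.83905792236328)
```

View pics/z.png

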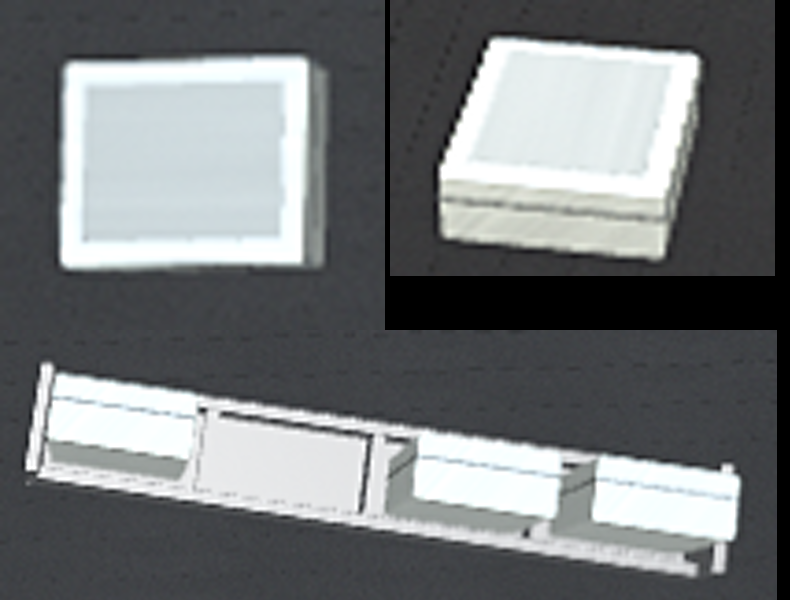

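The zoom shows the tin's rim corners clearly: its long axis lies along about world y, and the second bay from the left is the empty one. Next I compute the corners at the right heights.

```bash
python3 - <<'E'
from h import *
c=cams.get_calibration('top'); s=cams.get_calibration('side')
t=np.array([[62,59],[308,56],[304,266],[62,268]])/5.5+[150,240]-.4
P=plane(c,t,.034)*1e3; print(P.round(1),P.mean(0).round(1)); 
q=np.array([[490,40],[700,55],[660,190],[440,175]])-[390,0]; q=q/[5.5,4.6]+[290,280]-.4
Q=plane(s,q,.034)*1e3; print(Q.round(1),Q.mean(0).round(1))
g=lambda l:np.array(l,float)-[0,330]
z=lambda l:g(l)/3.7+[295,215]-.4
print('endwall tops',plane(c,z([[47,363],[725,465]]),.054).round(4))
# dividers/long wall tops around empty bay floor corners visible near edge z=.010 & upper-wall inner rim z=.03
print('floor',plane(c,z([[198,488],[358,514],[366,440],[218,418]]),.010).round(4))
print('near outer rim',plane(c,z([[36,470],[695,568]]),.03).round(4))
for n,p in(('spray',(254,320)),('bottle',(250,150)),('clay',(137,175)),('wax',(351,327))): print(n,plane(c,[p],.03).round(3))
E
```

```text
[[556.  256.4  34. ]
 [554.8 174.7  34. ]
 [486.4 175.3  34. ]
 [487.6 254.5  34. ]] [521.2 215.2  34. ]
[[555.2 179.4  34. ]
 [489.8 178.1  34. ]
 [491.8 255.3  34. ]
 [554.8 257.8  34. ]] [522.9 217.6  34. ]
endwall tops [[ 0.5935 -0.0095  0.054 ]
 [ 0.535  -0.3313  0.054 ]]
floor [[ 0.5371 -0.0819  0.01  ]
 [ 0.5218 -0.1609  0.01  ]
 [ 0.5588 -0.1669  0.01  ]
 [ 0.572  -0.0933  0.01  ]]
near outer rim [[ 0.5456 -0.0024  0.03  ]
 [ 0.4882 -0.3211  0.03  ]]
spray [[0.428 0.089 0.03 ]]
bottle [[0.742 0.095 0.03 ]]
clay [[0.701 0.308 0.03 ]]
wax [[ 0.411 -0.081  0.03 ]]
```

Emit:
step_arm(
  steps=[
    [28, -35, -8, 0, 0, -0.11],
    [28, -35, -8, 0, 0, -0.11],
    [28, -35, -8, 0, 0, -0.11],
    [28, -35, -8, 0, 0, -0.11],
    [28, -35, -8, 0, 0, -0.11],
    [28, -35, -8, 0, 0, -0.11],
    [28, -35, 0, 0, 0, -0.11],
    [28, -35, 0, 0, 0, -0.11],
    [28, -35, 0, 0, 0, -0.11],
    [28, -35, 0, 0, 0, -0.11],
    [0, 0, 0, 0, 0, -0.11],
    [0, 0, 0, 0, 0, 0],
    [0, 0, 0, 0, 0, 0],
  ],
  gripper=1,
)

```text
clock: 1.23
position: [0.4776, 0.2628, 0.1826]
ee_rot: [-2.217, -2.225, 0.001]
force: [-0.5, 0.8, 0.9]
width: 0.999
gripper_force: 0.0
```

Emit:
step_arm(
  steps=[
    [11, 0, -10, -0.1, 0, 0],
    [11, 0, -10, -0.1, 0, 0],
    [11, 0, -10, -0.1, 0, 0],
    [11, 0, -10, -0.1, 0, 0],
    [0, 0, -10, -0.1, 0, 0],
    [0, 0, -10, -0.1, 0, 0],
    [0, 0, -10, -0.1, 0, 0],
    [0, 0, 0, 0, 0, 0],
    [0, 0, 0, 0, 0, 0],
    [0, 0, 0, 0, 0, 0],
  ],
)

```text
clock: 2.07
position: [0.5222, 0.2626, 0.1136]
ee_rot: [1.815, 1.819, -0.661]
force: [-0.2, -0.8, 1.4]
width: 0.998
gripper_force: 0.0
```

```bash
python3 - <<'E'
from h import *
print(observe()['joints'])
E
```

```text
[-1.14224955  0.83183321  0.52939236  1.51546811  0.14810638  1.33680644
 -0.74056061]
```

Emit:
step_arm(
  steps=[
    [0, -7, -15, 0, 0, 0],
    [0, -7, -15, 0, 0, 0],
    [0, -7, -15, 0, 0, 0],
    [0, -7, -15, 0, 0, 0],
    [0, -6.5, -15, 0, 0, 0],
    [0, 0, -10, 0, 0, 0],
    [0, 0, -8, 0, 0, 0],
    [0, 0, -8, 0, 0, 0],
    [0, 0, 0, 0, 0, 0],
    [0, 0, 0, 0, 0, 0],
  ],
)

```text
clock: 2.9
position: [0.5222, 0.2286, 0.0122]
ee_rot: [1.815, 1.817, -0.662]
force: [0.8, 0.2, 0.6]
width: 0.998
gripper_force: 0.0
```

```bash
python3 - <<'E'
from h import *
from scipy.spatial.transform import Rotation as R
o=observe();print(o['position'],R.from_rotvec(o['ee_rot']).as_matrix().round(3),o['force'])
a=snap('side','s1.png')[1]; b=snap('wrist','w1.png')[1]
cv2.imwrite('pics/m1.png',np.vstack([cv2.resize(a[200:400,200:460],(520,400)),cv2.resize(b[:,:],(520,390))[190:]])[:,:,::-1])
E
```

```text
[0.52217022 0.22862284 0.01215601] [[-0.001  1.     0.   ]
 [ 0.765  0.001 -0.644]
 [-0.644 -0.    -0.765]] [0.822334   0.15519005 0.5699392 ]
```

View pics/m1.png

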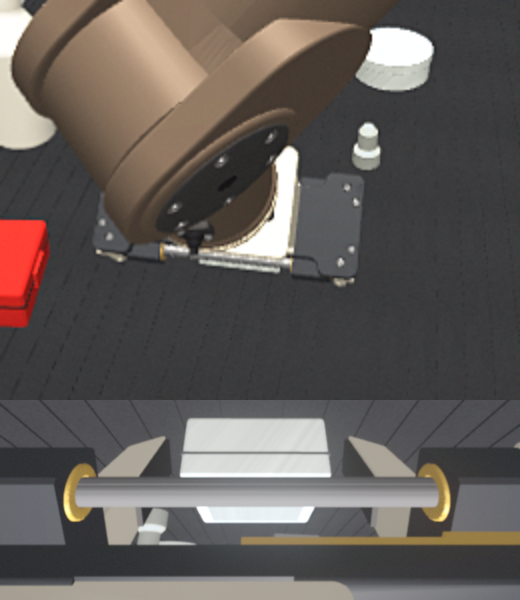

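The fingers straddle the tin: in the composite it spans x of about 180–330, between fingertips at about 168 and 348. I'll close and lift.

Emit:
step_arm(
  steps=[
    [0, 0, 0, 0, 0, 0],
    [0, 0, 0, 0, 0, 0],
    [0, 0, 0, 0, 0, 0],
    [0, 0, 0, 0, 0, 0],
    [0, 0, 0, 0, 0, 0],
    [0, 0, 0, 0, 0, 0],
    [0, 0, 0, 0, 0, 0],
    [0, 0, 0, 0, 0, 0],
    [0, 0, 0, 0, 0, 0],
    [0, 0, 0, 0, 0, 0],
  ],
  gripper=0,
  force=40,
)

```text
clock: 3.83
position: [0.522, 0.2282, 0.0119]
ee_rot: [1.815, 1.817, -0.663]
force: [-0.5, 0.8, 2.6]
width: 0.719
gripper_force: 40.0
```

Emit:
step_arm(
  steps=[
    [0, 0, 8, 0, 0, 0],
    [0, 0, 14, 0, 0, 0],
    [0, 0, 14, 0, 0, 0],
    [0, 0, 14, 0, 0, 0],
    [0, 0, 14, 0, 0, 0],
    [0, 0, 14, 0, 0, 0],
    [0, 0, 14, 0, 0, 0],
    [0, 0, 14, 0, 0, 0],
    [0, 0, 14, 0, 0, 0],
    [0, 0, 0, 0, 0, 0],
    [0, 0, 0, 0, 0, 0],
  ],
)

```text
clock: 4.75
position: [0.5223, 0.2285, 0.1325]
ee_rot: [1.816, 1.817, -0.661]
force: [-0.2, -0.0, -2.0]
width: 0.719
gripper_force: 40.0
```

Emit:
step_arm(
  steps=[
    [0, 0, 0, 0.1, 0, 0],
    [0, 0, 0, 0.1, 0, 0],
    [0, 0, 0, 0.1, 0, 0],
    [0, 0, 0, 0.1, 0, 0],
    [0, 0, 0, 0.1, 0, 0],
    [0, 0, 0, 0.1, 0, 0],
    [0, 0, 0, 0.1, 0, 0],
    [0, 0, 0, 0.1, 0, 0],
    [0, 0, 0, 0.1, 0, 0],
    [0, 0, 0, 0.1, 0, 0],
    [0, 0, 0, 0.1, 0, 0],
    [0, 0, 0, 0.1, 0, 0],
    [0, 0, 0, 0.1, 0, 0],
    [0, 0, 0, 0.1, 0, 0],
    [0, 0, 0, 0.1, 0, 0],
    [0, 0, 0, 0.07, 0, 0],
    [0, 0, 0, 0, 0, 0],
    [0, 0, 0, 0, 0, 0],
    [0, 0, 0, 0, 0, 0],
  ],
)

```text
clock: 6.33
position: [0.5216, 0.2288, 0.1317]
ee_rot: [-1.703, -1.706, -0.79]
force: [-0.2, 0.1, -0.8]
width: 0.716
gripper_force: 40.0
```

```bash
python3 - <<'E'
from h import *
from scipy.spatial.transform import Rotation as R
o=observe();print(o['position'],R.from_rotvec(o['ee_rot']).as_matrix().round(3),o['force'],o['joints'])
a=snap('side','s2.png')[1]; b=snap('wrist','w2.png')[1]; 
cv2.imwrite('pics/m2.png',np.vstack([cv2.resize(a[100:400,140:500],(480,400)),cv2.resize(b[100:],(480,200))])[:,:,::-1])
E
```

```text
[0.52158634 0.22884055 0.13168274] [[-0.001  1.    -0.001]
 [ 0.646  0.002  0.763]
 [ 0.763 -0.    -0.646]] [-0.19079279  0.11098889 -0.83509521] [ 0.10319676  0.58300205 -0.13868424  2.02009347 -1.10736924  0.9201583
  0.86524169]
```

View pics/m2.png

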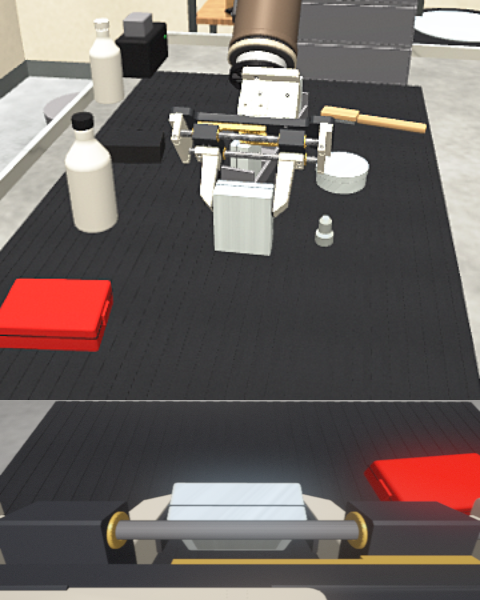

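The tin is upright in the grip, at about (243,218) in the composite. I lower it now.

Emit:
step_arm(
  steps=[
    [0, 0, -8, 0, 0, 0],
    [0, 0, -10, 0, 0, 0],
    [0, 0, -10, 0, 0, 0],
    [0, 0, -10, 0, 0, 0],
    [0, 0, -10, 0, 0, 0],
    [0, 0, -10, 0, 0, 0],
    [0, 0, -8, 0, 0, 0],
    [0, 0, -4, 0, 0, 0],
    [0, 0, -2, 0, 0, 0],
    [0, 0, 0, 0, 0, 0],
    [0, 0, 0, 0, 0, 0],
    [0, 0, 0, 0, 0, 0],
  ],
)

```text
clock: 7.43
position: [0.5222, 0.2282, 0.0602]
ee_rot: [-1.703, -1.705, -0.793]
force: [0.2, 0.7, -1.3]
width: 0.719
gripper_force: 40.0
```

```bash
python3 - <<'E'
from h import *
o=observe();print(o['position'],o['ee_rot'],o['force'],o['joints'])
a=snap('side','s3.png')[1]; 
cv2.imwrite('pics/m3.png',cv2.resize(a[220:360,250:400],(600,560),interpolation=cv2.INTER_CUBIC)[:,:,::-1])
E
```

```text
[0.52217155 0.22820219 0.06023623] [-1.70313543 -1.70515554 -0.79296432] [ 0.19368845  0.69564209 -1.30678103] [ 0.12652521  0.71437163 -0.16935662  2.03933511 -1.18797794  0.83642274
  1.02798749]
```

View pics/m3.png

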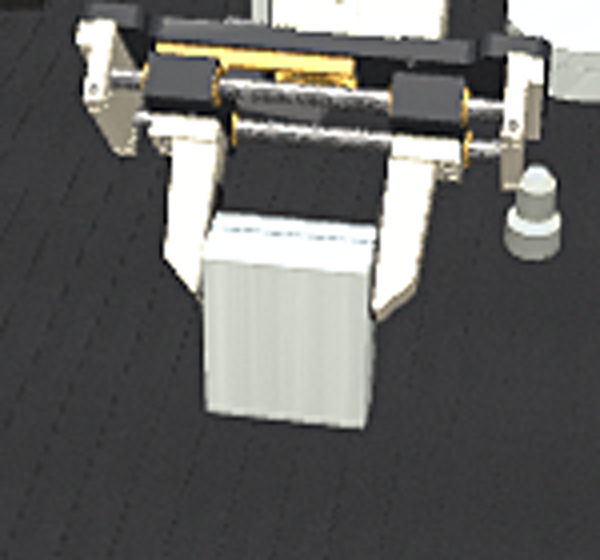

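It's about 4 mm above the mat. I'll lower it slowly and watch for contact.

Emit:
step_arm(
  steps=[
    [0, 0, -1, 0, 0, 0],
    [0, 0, -1, 0, 0, 0],
    [0, 0, -1, 0, 0, 0],
    [0, 0, 0, 0, 0, 0],
    [0, 0, 0, 0, 0, 0],
  ],
)

```text
clock: 7.9
position: [0.5221, 0.2282, 0.0576]
ee_rot: [-1.702, -1.705, -0.794]
force: [-2.4, -3.0, 5.9]
width: 0.716
gripper_force: 40.0
```

Emit:
step_arm(
  steps=[
    [0, 0, -0.5, 0, 0, 0],
    [0, 0, -0.5, 0, 0, 0],
    [0, 0, 0, 0, 0, 0],
    [0, 0, 0, 0, 0, 0],
  ],
)

```text
clock: 8.23
position: [0.522, 0.2283, 0.0576]
ee_rot: [-1.701, -1.704, -0.795]
force: [-5.7, -8.9, 16.3]
width: 0.714
gripper_force: 40.0
```

Emit:
step_arm(
  steps=[
    [0, 0, 0.5, 0, 0, 0],
    [0, 0, 0, 0, 0, 0],
    [0, 0, 0, 0, 0, 0],
    [0, 0, 0, 0, 0, 0],
  ],
  force=4,
)

```text
clock: 8.57
position: [0.5219, 0.2286, 0.0572]
ee_rot: [-1.702, -1.704, -0.794]
force: [-1.1, -1.8, 6.2]
width: 0.717
gripper_force: 4.0
```

Emit:
step_arm(
  steps=[
    [0, 0, 0, 0, 0, 0],
    [0, 0, 0, 0, 0, 0],
    [0, 0, 0, 0, 0, 0],
    [0, 0, 0, 0, 0, 0],
    [0, 0, 0, 0, 0, 0],
    [0, 0, 0, 0, 0, 0],
    [0, 0, 0, 0, 0, 0],
    [0, 0, 0, 0, 0, 0],
  ],
  gripper=1,
)

```text
clock: 9.23
position: [0.5219, 0.2282, 0.0563]
ee_rot: [-1.703, -1.705, -0.792]
force: [-0.3, -0.6, -0.1]
width: 0.999
gripper_force: 0.0
```

```bash
python3 - <<'E'
from h import *
o=observe();print(o['position'],o['width'],o['force'])
a=snap('side','s4.png')[1]; 
cv2.imwrite('pics/m4.png',cv2.resize(a[220:360,250:400],(600,560),interpolation=cv2.INTER_CUBIC)[:,:,::-1])
E
```

```text
[0.52192673 0.22817849 0.05627036] 0.9991125582106941 [-0.29123152 -0.59184023 -0.08567808]
```

View pics/m4.png

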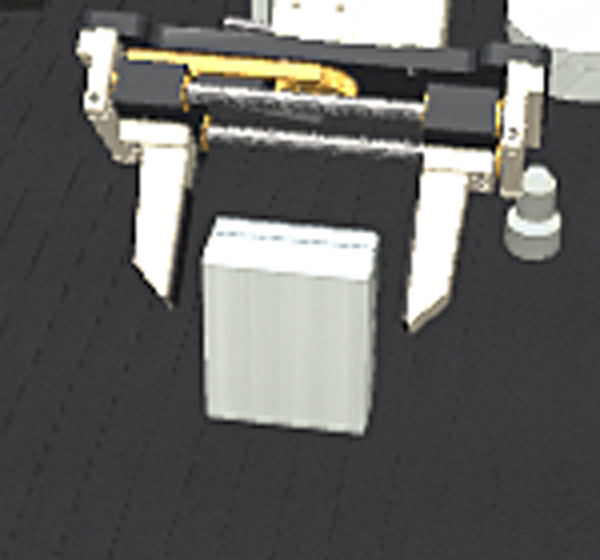

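The tin stands free: its base is at about (208–365, 415–430) in the crop and the fingers are clear. I retract along the tool axis, then go upright and yaw.

Emit:
step_arm(
  steps=[
    [0, -12, 10, 0, 0, 0],
    [0, -20, 17, 0, 0, 0],
    [0, -24, 20, 0, 0, 0],
    [0, -24, 20, 0, 0, 0],
    [0, -24, 20, 0, 0, 0],
    [0, -12, 15, 0, 0, 0],
    [0, 0, 15, -0.1, 0, 0],
    [0, 0, 15, -0.1, 0, 0],
    [0, 0, 15, -0.1, 0, 0],
    [0, 0, 15, -0.1, 0, 0],
    [0, 0, 0, -0.1, 0, 0],
    [0, 0, 0, -0.1, 0, 0],
    [0, 0, 0, -0.1, 0, 0],
    [0, 0, 0, -0.1, 0, 0],
    [0, 0, 0, -0.07, 0, 0],
    [0, 0, 0, 0, 0, 0],
    [0, 0, 0, 0, 0, 0],
  ],
)

```text
clock: 10.7
position: [0.5214, 0.1136, 0.2181]
ee_rot: [-2.215, -2.225, -0.001]
force: [0.5, -0.3, 0.3]
width: 1.001
gripper_force: 0.0
```

```bash
python3 - <<'E'
from h import *
o=observe();print(o['position'],o['ee_rot'],o['joints'])
c,a=snap('top','t5.png'); s,b=snap('side','s5.png'); w,e=snap('wrist','w5.png')
o=np.zeros((590,800,3),np.uint8)
o[:300,:400]=cv2.resize(a[230:305,140:240],(400,300),interpolation=2)
o[:300,400:]=cv2.resize(b[240:340,285:385],(400,300),interpolation=2)
o[300:590,:390]=cv2.resize(e,(390,290)); o[300:590,400:]=cv2.resize(a[200:300,290:428],(400,290),interpolation=2)
cv2.imwrite('pics/m5.png',o[:,:,::-1])
E
```

```text
[0.52138694 0.11364518 0.21808456] [-2.21537867e+00 -2.22480203e+00 -1.21935820e-03] [-0.43803438  0.29299696  0.15947735  1.81734959 -0.05571976  1.03567605
 -0.25255457]
```

View pics/m5.png

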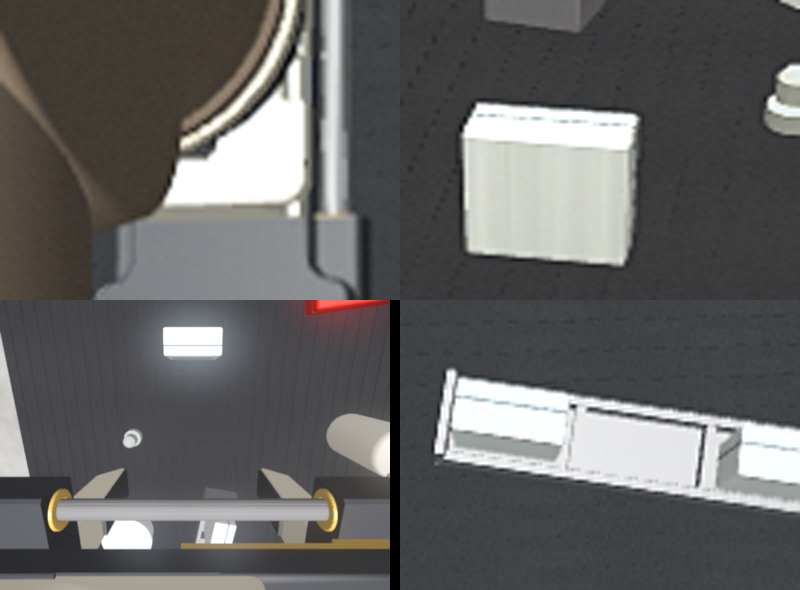

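```bash
python3 - <<'E'
from h import *
w=cams.get_calibration('wrist'); s=cams.get_calibration('side')
e=cv2.imread('pics/w5.png'); m=(e[20:110,240:390].min(2)>200).astype(np.uint8)
k=max(cv2.findContours(m,0,2)[0],key=cv2.contourArea).reshape(-1,2)+[240,20]
print(cv2.boundingRect(k)); r=cv2.minAreaRect(plane(w,k,.084)[:,:2].astype(np.float32)*1000); print('wrist',r)
q=(np.array([[478,103],[638,115],[630,152],[464,138]])-[400,0])/[4,3]+[285,240]-.4
Q=plane(s,q,.084)*1e3; print(Q.round(1),Q.mean(0).round(1))
E
```

```text
(268, 45, 97, 48)
wrist ((522.5079345703125, 219.21337890625), (29.630231857299805, 65.56438446044922), 89.83625030517578)
[[554.8 208.9  84. ]
 [490.1 209.5  84. ]
 [489.1 242.3  84. ]
 [554.  240.8  84. ]] [522.  225.4  84. ]
```

Wrist measurement: tin at (522.5, 219.2), 29.6 x 65.6 mm, which matches the given size. Before regrasping I take a closer wrist look at the tray.

Emit:
step_arm(
  steps=[
    [-7, -20, 4, 0, 0, -0.11],
    [-7, -20, 4, 0, 0, -0.11],
    [-7, -20, 4, 0, 0, -0.11],
    [-7, -20, 4, 0, 0, -0.11],
    [-7, -20, 4, 0, 0, -0.11],
    [-7, -20, 4, 0, 0, -0.11],
    [-7, -20, 4, 0, 0, -0.11],
    [-7, -20, 4, 0, 0, -0.11],
    [-7, -20, 4, 0, 0, -0.11],
    [-7, -20, 4, 0, 0, -0.11],
    [-7, -20, 0, 0, 0, -0.11],
    [0, -20, 0, 0, 0, -0.11],
    [0, 0, 0, 0, 0, -0.11],
    [0, 0, 0, 0, 0, -0.11],
    [0, 0, 0, 0, 0, -0.03],
    [0, 0, 0, 0, 0, 0],
    [0, 0, 0, 0, 0, 0],
  ],
)

```text
clock: 12.27
position: [0.4444, -0.1289, 0.2582]
ee_rot: [-3.141, -0.001, -0.0]
force: [0.1, 0.2, -0.6]
width: 1.003
gripper_force: 0.0
```

```bash
python3 - <<'E'
from h import *
o=observe();print(o['position'],o['ee_rot'],o['joints'])
w,e=snap('wrist','w6.png'); np.save('w6.npy',w['world_to_cam'])
E
```

```text
[ 0.44439267 -0.12887216  0.25824705] [-3.14070249e+00 -1.16670651e-03 -2.69357832e-04] [-0.29260163  0.13416258  0.52649494  1.9348827  -0.0768335   1.09178675
 -1.30460303]
```

View pics/w6.png

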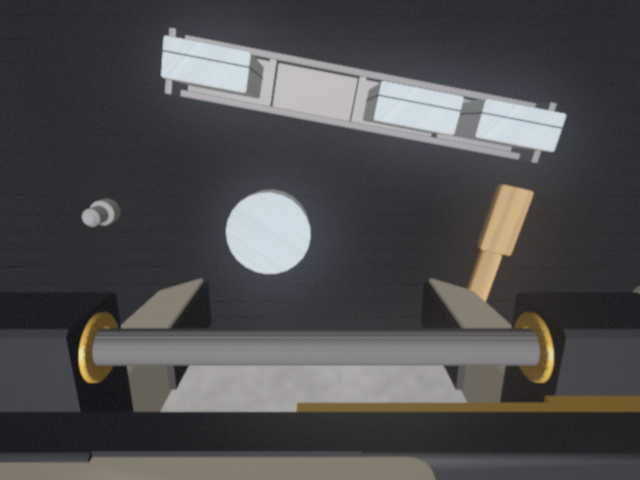

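The wrist view shows the whole tray. The empty bay is centred at about (314,92), between dividers at about (268,82) and (360,100), with the near wall line from (182,94) to (519,156).

```bash
python3 - <<'E'
from h import *
w=cams.get_calibration('wrist'); w['world_to_cam']=np.load('w6.npy')
f=lambda p,z:(plane(w,p,z)[:,:2]*1e3).round(1)
print('endwall ctrs',f([[170.5,61],[545,132]],.054).tolist())
n=f([[182,94],[519,156]],.03); F=f([[186,38],[536,105]],.03); print('near',n.tolist(),'far',F.tolist())
print('dividers',f([[268,82],[360,100]],.03).tolist())
e=cv2.imread('pics/w6.png'); g=cv2.cvtColor(e,6)
print('floor blob seed',g[92,314],g[60,200], g[90,364])
m=((e.min(2)>175)*255).astype(np.uint8); m[175:]=0
for k in cv2.findContours(m,0,2)[0]:
    if cv2.contourArea(k)>800: print('tin',cv2.minAreaRect(plane(w,k.reshape(-1,2),.09)[:,:2].astype(np.float32)*1e3))
m=cv2.floodFill(g.copy(),None,(314,92),255,6,6,8|cv2.FLOODFILL_FIXED_RANGE)[1]==255
m[:50]=0;m[140:]=0;m[:,:265]=0;m[:,370:]=0
m=cv2.morphologyEx(m.astype(np.uint8),cv2.MORPH_OPEN,np.ones((7,7)))
for k in cv2.findContours(m,0,2)[0]: print('floor',cv2.boundingRect(k),cv2.minAreaRect(plane(w,k.reshape(-1,2),.010)[:,:2].astype(np.float32)*1e3))
E
```

```text
endwall ctrs [[568.4, -7.7], [510.8, -330.8]]
near [[543.8, -7.3], [488.1, -323.0]] far [[590.3, -15.2], [534.2, -332.0]]
dividers [[554.1, -86.2], [538.6, -170.1]]
floor blob seed 192 212 190
tin ((511.3290100097656, -289.3282775878906), (65.07962036132812, 18.307588577270508), 79.7701416015625)
tin ((526.486328125, -292.029541015625), (64.93095397949219, 10.247995376586914), 79.74395751953125)
tin ((524.2286987304688, -208.11856079101562), (65.15105438232422, 18.31220054626465), 79.6988296508789)
tin ((539.304443359375, -211.13800048828125), (65.53732299804688, 10.130352020263672), 79.81749725341797)
tin ((541.05859375, -128.32595825195312), (59.89107894897461, 31.265003204345703), 79.47290802001953)
tin ((555.7347412109375, -44.85026931762695), (64.88995361328125, 18.213695526123047), 79.81361389160156)
tin ((571.4295654296875, -47.711700439453125), (64.85090637207031, 11.0259370803833), 79.68057250976562)
floor (275, 66, 80, 53) ((546.599609375, -128.04681396484375), (73.67488098144531, 37.797332763671875), 79.83998107910156)
```

Emit:
step_arm(
  steps=[
    [6, 15, 0, 0, 0, 0],
    [6, 29, 0, 0, 0, 0],
    [6, 29, -4, 0, 0, 0],
    [6, 29, -4, 0, 0, 0],
    [6, 29, -4, 0, 0, 0],
    [6, 29, -4, 0, 0, 0],
    [6, 29, -4, 0, 0, 0],
    [6, 29, -4, 0, 0, 0],
    [6, 29, -4, 0, 0, 0],
    [6, 29, -4, 0, 0, 0],
    [6, 29, -4, 0, 0, 0],
    [6, 29, -4, 0, 0, 0],
    [6, 14, -8, 0, 0, 0],
    [0, 0, 0, 0, 0, 0],
    [0, 0, 0, 0, 0, 0],
    [0, 0, 0, 0, 0, 0],
  ],
)

```text
clock: 13.65
position: [0.523, 0.2187, 0.2103]
ee_rot: [3.141, 0.001, -0.001]
force: [-0.0, -0.4, 0.1]
width: 1.003
gripper_force: 0.0
```

```bash
python3 - <<'E'
from h import *
o=observe();print(o['position'],o['ee_rot'])
w,e=snap('wrist','w7.png'); p=proj(w,[[.522,.220,.084]]); print(p)
m=((e.min(2)>200)*255).astype(np.uint8)
for k in cv2.findContours(m,0,2)[0]:
    if cv2.contourArea(k)>800: print(cv2.boundingRect(k),cv2.minAreaRect(plane(w,k.reshape(-1,2),.084)[:,:2].astype(np.float32)*1e3))
E
```

```text
[0.52298231 0.21869704 0.210321  ] [ 3.14087225e+00  1.39489249e-03 -5.96030275e-04]
[[312.82146995 229.07344688]]
(93, 343, 446, 21) ((417.8752136230469, 217.87161254882812), (361.982177734375, 18.448749542236328), 89.96463012695312)
(292, 172, 43, 99) ((526.8177490234375, 220.04371643066406), (30.788410186767578, 74.26469421386719), 89.65607452392578)
(590, 128, 50, 74) ((568.7216186523438, -0.9086246490478516), (37.552005767822266, 46.332496643066406), 81.3105239868164)
```

Tin at y ≈ 220, so I descend and grasp across the thin way.

Emit:
step_arm(
  steps=[
    [-0.5, 1.2, -10, 0, 0, 0],
    [0, 0, -18, 0, 0, 0],
    [0, 0, -18, 0, 0, 0],
    [0, 0, -18, 0, 0, 0],
    [0, 0, -18, 0, 0, 0],
    [0, 0, -18, 0, 0, 0],
    [0, 0, -18, 0, 0, 0],
    [0, 0, -18, 0, 0, 0],
    [0, 0, -14, 0, 0, 0],
    [0, 0, -8, 0, 0, 0],
    [0, 0, -4, 0, 0, 0],
    [0, 0, 0, 0, 0, 0],
    [0, 0, 0, 0, 0, 0],
  ],
)

```text
clock: 14.78
position: [0.5228, 0.2212, 0.0488]
ee_rot: [-3.141, -0.002, -0.001]
force: [0.8, 0.1, 0.8]
width: 1.0
gripper_force: 0.0
```

Emit:
step_arm(
  steps=[
    [0, 0, 0, 0, 0, 0],
    [0, 0, 0, 0, 0, 0],
    [0, 0, 0, 0, 0, 0],
    [0, 0, 0, 0, 0, 0],
    [0, 0, 0, 0, 0, 0],
    [0, 0, 0, 0, 0, 0],
    [0, 0, 0, 0, 0, 0],
    [0, 0, 0, 0, 0, 0],
    [0, 0, 0, 0, 0, 0],
    [0, 0, 0, 0, 0, 0],
    [0, 0, 0, 0, 0, 0],
    [0, 0, 0, 0, 0, 0],
    [0, 0, 0, 0, 0, 0],
    [0, 0, 0, 0, 0, 0],
  ],
  gripper=0,
  force=30,
)

```text
clock: 15.95
position: [0.5225, 0.2213, 0.0483]
ee_rot: [3.142, 0.003, -0.0]
force: [-0.3, -0.2, -0.9]
width: 0.323
gripper_force: 30.0
```

Emit:
step_arm(
  steps=[
    [0, 0, 5, 0, 0, 0],
    [0, 0, 10, 0, 0, 0],
    [0, 0, 15, 0, 0, 0],
    [0, 0, 20, 0, 0, 0],
    [0, 0, 20, 0, 0, 0],
    [0, 0, 20, 0, 0, 0],
    [0, 0, 20, 0, 0, 0],
    [0, 0, 10, 0, 0, 0],
    [0, 0, 0, 0, 0, 0],
    [0, 0, 0, 0, 0, 0],
  ],
)

```text
clock: 16.78
position: [0.5225, 0.2215, 0.1686]
ee_rot: [-3.141, -0.003, -0.001]
force: [0.7, -0.7, -1.1]
width: 0.326
gripper_force: 30.0
```

Gripped at 30 mm and lifted. Carrying over to the bay with the yaw.

Emit:
step_arm(
  steps=[
    [1, -10, 2, 0, 0, 0.08],
    [2, -20, 2, 0, 0, 0.1],
    [2, -28, 2, 0, 0, 0.1],
    [2, -28, 2, 0, 0, 0.1],
    [2, -28, 2, 0, 0, 0.1],
    [2, -28, 0, 0, 0, 0.1],
    [2, -28, 0, 0, 0, 0.1],
    [2, -28, 0, 0, 0, 0.1],
    [2, -28, 0, 0, 0, 0.1],
    [2, -28, 0, 0, 0, 0.1],
    [2, -28, 0, 0, 0, 0.1],
    [2, -28, 0, 0, 0, 0.1],
    [1, -26, 0, 0, 0, 0.1],
    [0, -14, 0, 0, 0, 0.1],
    [0, 0, 0, 0, 0, 0.013],
    [0, 0, 0, 0, 0, 0],
    [0, 0, 0, 0, 0, 0],
    [0, 0, 0, 0, 0, 0],
  ],
)

```text
clock: 18.28
position: [0.5463, -0.127, 0.1777]
ee_rot: [-2.407, -2.017, 0.0]
force: [0.3, -0.3, -0.6]
width: 0.329
gripper_force: 30.0
```

```bash
python3 - <<'E'
from h import *
from scipy.spatial.transform import Rotation as R
o=observe();p=o['position'];M=R.from_rotvec(o['ee_rot']).as_matrix();print(p,M.round(3),np.degrees(np.arctan2(M[1,1],M[0,1])))
print('to go mm',(np.array([.5467,-.1283])-p[:2])*1e3)
w,e=snap('wrist','w8.png'); s,b=snap('side','s8.png'); np.save('w8.npy',w['world_to_cam'])
o=np.hstack([cv2.resize(e,(400,300)),cv2.resize(b[140:290,280:480],(400,300),interpolation=2)]); cv2.imwrite('pics/m8.png',o[:,:,::-1])
E
```

```text
[ 0.54625766 -0.1270248   0.17766853] [[ 0.175  0.985 -0.001]
 [ 0.985 -0.175  0.001]
 [ 0.001 -0.001 -1.   ]] -10.075233096599616
to go mm [ 0.44234409 -1.2752025 ]
```

View pics/m8.png

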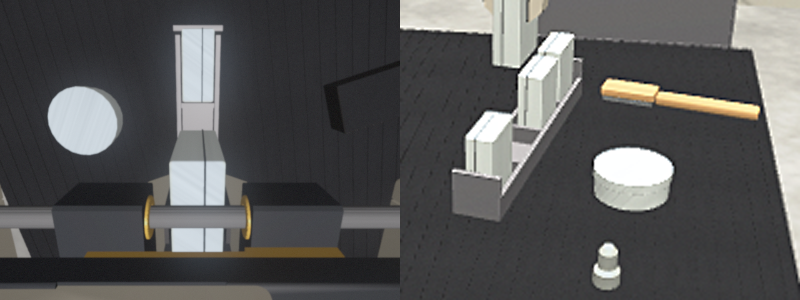

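The tin in hand lines up with the tray axis: both are centred at column ~198 in the wrist picture. Lowering into the bay.

Emit:
step_arm(
  steps=[
    [0.4, -1.2, -10, 0, 0, -0.002],
    [0, 0, -16, 0, 0, 0],
    [0, 0, -16, 0, 0, 0],
    [0, 0, -16, 0, 0, 0],
    [0, 0, -12, 0, 0, 0],
    [0, 0, -10, 0, 0, 0],
    [0, 0, -8, 0, 0, 0],
    [0, 0, -8, 0, 0, 0],
    [0, 0, -8, 0, 0, 0],
    [0, 0, -8, 0, 0, 0],
    [0, 0, -5, 0, 0, 0],
    [0, 0, -2, 0, 0, 0],
    [0, 0, 0, 0, 0, 0],
    [0, 0, 0, 0, 0, 0],
  ],
)

```text
clock: 19.55
position: [0.547, -0.1299, 0.0595]
ee_rot: [2.41, 2.015, 0.0]
force: [0.3, 0.4, -1.8]
width: 0.321
gripper_force: 30.0
```

Emit:
step_arm(
  steps=[
    [0, 0, -1, 0, 0, 0],
    [0, 0, -1, 0, 0, 0],
    [0, 0, -1, 0, 0, 0],
    [0, 0, 0, 0, 0, 0],
    [0, 0, 0, 0, 0, 0],
  ],
)

```text
clock: 19.97
position: [0.5469, -0.1299, 0.0563]
ee_rot: [2.41, 2.015, 0.0]
force: [-0.4, 0.5, -1.2]
width: 0.322
gripper_force: 30.0
```

Emit:
step_arm(
  steps=[
    [0, 0.5, -0.7, 0, 0, 0],
    [0, 0.5, -0.7, 0, 0, 0],
    [0, 0, 0, 0, 0, 0],
    [0, 0, 0, 0, 0, 0],
  ],
)

```text
clock: 20.3
position: [0.5468, -0.1288, 0.0548]
ee_rot: [-2.41, -2.015, 0.0]
force: [0.8, -0.2, -1.9]
width: 0.326
gripper_force: 30.0
```

Emit:
step_arm(
  steps=[
    [0, 0, -0.5, 0, 0, 0],
    [0, 0, -0.5, 0, 0, 0],
    [0, 0, 0, 0, 0, 0],
    [0, 0, 0, 0, 0, 0],
  ],
)

```text
clock: 20.63
position: [0.5469, -0.1289, 0.0542]
ee_rot: [2.41, 2.015, 0.0]
force: [-0.4, 1.1, 4.1]
width: 0.325
gripper_force: 30.0
```

Contact at the expected height of 54 mm. Release and retreat straight up.

Emit:
step_arm(
  steps=[
    [0, 0, 0, 0, 0, 0],
    [0, 0, 0, 0, 0, 0],
    [0, 0, 0, 0, 0, 0],
  ],
  force=4,
)

```text
clock: 20.88
position: [0.547, -0.1289, 0.0542]
ee_rot: [2.41, 2.015, 0.0]
force: [-1.0, 0.2, 6.6]
width: 0.325
gripper_force: 4.0
```

Emit:
step_arm(
  steps=[
    [0, 0, 0, 0, 0, 0],
    [0, 0, 0, 0, 0, 0],
    [0, 0, 0, 0, 0, 0],
    [0, 0, 0, 0, 0, 0],
    [0, 0, 0, 0, 0, 0],
    [0, 0, 0, 0, 0, 0],
    [0, 0, 5, 0, 0, 0],
    [0, 0, 15, 0, 0, 0],
    [0, 0, 20, 0, 0, 0],
    [0, 0, 20, 0, 0, 0],
    [0, 0, 20, 0, 0, 0],
    [0, 0, 20, 0, 0, 0],
    [0, 0, 20, 0, 0, 0],
    [0, 0, 20, 0, 0, 0],
    [0, 0, 20, 0, 0, 0],
    [0, 0, 10, 0, 0, 0],
    [0, 0, 0, 0, 0, 0],
    [0, 0, 0, 0, 0, 0],
  ],
  gripper=0.75,
)

```text
clock: 22.38
position: [0.5469, -0.1288, 0.2238]
ee_rot: [2.41, 2.015, 0.001]
force: [0.3, 0.0, -0.8]
width: 0.752
gripper_force: 0.0
```

```bash
python3 - <<'E'
from h import *
o=observe();print(o['position'],o['width'],o['force'])
w,e=snap('wrist','w9.png'); s,b=snap('side','s9.png')
o=np.hstack([cv2.resize(e,(400,300)),cv2.resize(b[140:290,280:480],(400,300),interpolation=2)]); cv2.imwrite('pics/m9.png',o[:,:,::-1])
E
```

```text
[ 0.54685294 -0.12881543  0.22383366] 0.7518271190162442 [ 0.32192151  0.00192134 -0.76946072]
```

View pics/m9.png

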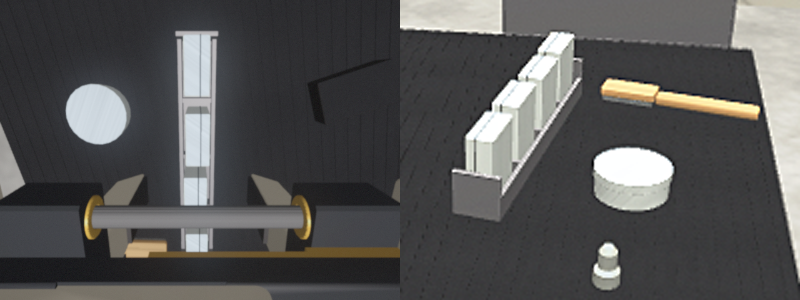

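The side view shows all four tins upright at equal height in a row, with the placed one at about (515,115). The bystanders are unmoved and the gripper is clear.

```bash
python3 -c "
from cell import job; print(job.sign_off())"
```

```text
the job is handed in; nothing more can be done
None
```

I stood the tin on its short end on the mat, let go, gripped it again from above across its thin way, and set it upright in the empty bay; the final pictures showed all four tins standing and nothing else moved, and I handed the job in at about 22.5 s.

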